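Lock off the bench supply

TASK

Lock off the bench supply at the hooded switch station: first flip the toggle lever over to the left until it snaps into its off position, then turn the rotary isolator handle fully anticlockwise from pointing up to pointing left (off), and only then swing the lockout hasp fully clockwise so that it hangs out over the lower edge of the isolator box. Leave the orange pot, the marker pen and the bearing where they are.

Things in the scene. Friction and masses are not known exactly. Their poses are not given: they have to be found in the camera images.
- station: Fixed steel stand beside the toolbox: base plate 200 x 290 x 6 mm, plinth 110 mm high carrying both boxes, back sheet at x +119, and a hood 290 mm wide leaning forward over both panels, parallel to their normal, from its top (z 264) to a front edge at x +21, z 450. A tool pointing straight down strikes it; tilted along the panel normal it clears. Origin on the bench; x to the back, y left, z up.
- toggle_box: Fixed grey wedge box, 124 deep, 125 wide, carrying the toggle only; left or right of the isolator box (150 apart). Origin: centre of underside, 116 above the bench; x to the back, y left, z up. Its panel, 140 long, slopes 28 degrees, rising to the back: centre (0,0,85) mm, up the panel (0.883,0,0.469), outward normal (-0.469,0,0.883). Lever pivot: 15 up the panel from centre, 8 out from it.
- toggle_lever (a joint): Snap-over toggle: 0 = leaning right (-y of the box, on), 0.84 rad = leaning left (+y, off), 0.42 = centre, along the panel normal. It swings only sideways, about an axis running up the panel. A spring drives it from the centre to either stop: about 7 N sideways at 50 mm from the pivot starts it; past the centre it snaps over by itself.
- toggle_grip (a point): Point on the toggle lever's axis 58 mm from its pivot, in the thick end. The lever is 74 mm long from the pivot: a steel rod of 12 mm diameter, and beyond about 32 mm a round black grip of 18 mm diameter.
- isolator_box: Fixed grey wedge box of the same size, panel, origin and axes as the toggle box, carrying the rotary isolator handle and the lockout hasp. The handle turns about the panel normal through the point 12 mm down the panel from its centre; the hasp pivots about the normal through the point 48 mm down the panel and 20 mm left (+y) of the centre.
- isolator_handle (a joint): Rotary isolator handle: 0 = pointing up the panel (on), 1.571 rad = stop, pointing left (+y, off); grows anticlockwise as seen facing the panel. It starts between 0 and 0.2, stays where it is left and needs about 3 N at 45 mm from its axis.
- handle_end (a point): Point near the free end of the isolator handle, 60 mm from its axis, 27 mm out from the panel. The handle is a black bar 17 mm wide that reaches 66 mm from the axis, from 14 to 40 mm out from the panel, with a round hub of 40 mm diameter (6 to 40 mm out).
- lockout_hasp (a joint): Lockout hasp: 0 = stowed, lying across the lower part of the panel and pointing right (-y), 1.571 rad = stop, pointing down the panel and out over its lower edge; grows clockwise as seen facing the panel. It starts between 0 and 0.2, stays where it is left and needs about 2 N at its tab.
- hasp_tab (a point): Upright finger tab of the hasp, 55 mm from the hasp's pivot, 28 mm out from the panel. The hasp is a flat steel arm 18 mm wide reaching 63 mm from its pivot, 6 to 10 mm out from the panel; its T-shaped tab is 18 mm wide across the arm, 19 mm long along it and rises to 40 mm out from the panel.
- orange_pot: Loose orange lidded pot, 92 mm diameter, 58 mm high, on the other side of the toolbox from the station; origin under its centre. To be left alone.
- marker: Loose green and white marker pen, 135 mm long, 17 mm thick, lying in front of the station; origin under its centre, long axis y. To be left alone.
- bearing: Loose steel ball-bearing ring, 52 mm diameter, 18 mm high, lying in front of the station; origin under its centre. To be left alone.

How it is judged:
On the way, in this order (a step that is already met when the one before it is completed fails the run):
1. the toggle lever has snapped over to the left, with the isolator handle still on and the hasp still stowed (value of joint toggle_lever above 0.75 rad and value of joint each of isolator_handle, lockout_hasp below 0.5 rad), for 0.2 s.
2. the isolator handle has been turned to off, with the hasp still stowed (value of joint isolator_handle above 1.4 rad and value of joint lockout_hasp below 0.5 rad), for 0.2 s.
3. the hasp has been swung out (value of joint lockout_hasp above 1.35 rad), for 0.2 s.
At the end, for the whole second after the job is handed in: The toggle lever rests at its left stop (joint above 0.75 of 0.84 rad), the isolator handle points left (above 1.40 of 1.571 rad) and the hasp hangs out over the lower edge (above 1.35 of 1.571 rad) (value of joint toggle_lever above 0.75 rad and value of joint isolator_handle above 1.4 rad and value of joint lockout_hasp above 1.35 rad); the robot touches nothing.
It fails at once if the orange pot, the marker or the bearing is moved by more than 30 mm (distance of any of orange_pot, marker, bearing from where it was at the start of the episode above 0.03 m).
It also fails if it takes over 61 s, if anything falls off the work surface, if the arm or the gripper's body presses on something with over 40 N, if the wrist force passes 120 N, or if a joint passes its speed limit or range.

ROBOT

A 6-joint arm with a two-finger parallel gripper is mounted at the origin on a cart in front of the work surface, level with it; the furniture and walls round the work are solid. World frame = base frame: x ahead of the robot, y to its left, z up, the work surface at z = 0. Lengths are in m, angles in rad, forces in N, time in s.
With the tool pointing down it reaches from about 0.25 to 0.725 m from the base axis. Payload 4 kg.
Tool frame: the origin (TCP) lies at the very end of the fingers, on their centre line; the grasp point (between the pads) lies 19 mm behind it; z points along the fingers, y is the direction in which the jaws open and shut (so a half turn about z gives the same grasp; the last joint's range is limited). The gripper opens to 85 mm and grips with 20 to 120 N. Pads are 22 mm wide; open, the fingers measure 114 mm over their backs; the gripper's body (76 mm by 85 mm) begins 54 mm behind the grasp point. The pads swing forward as they close: fully open they stand 13 mm farther back than shut.
Start: joints at [1.183, 0.241, 0.005, 1.335, 0, 1.571], TCP at [0.189, 0.463, 0.231] pointing down, gripper open.
Joint ranges: [-2.72, 2.72], [-1.05, 1.87], [-1.09, 1.28], [-1.99, 2.15], [-1.42, 1.44], [-3.14, 3.14]. Speed limits (rad/s): [2.79, 2.79, 3.14, 3.14, 3.14, 3.14].

INTERFACE

Orientations are given as a unit quaternion [x, y, z, w].
In Python, from workcell import * gives the robot as it stands.
- The arm moves only by the tool send_rows, never from a script. Its argument "increments" is a list that holds one entry, the list of rows, each a list of 6 numbers: the shift along the tool's x, y, z in units of 50 mm (1.0 is 50 mm), then the turn, a rotation vector about the tool's x, y, z in units of 10 degrees (1.0 is 10 degrees). In form: [[[x, y, z, ax, ay, az], ...]]. A call has 1 to 8 rows; each row shifts and turns the commanded pose from where the row before left it, along the tool's axes as they then stand; what a row does not reach is not made up. A row lasts 1/8 s, in which the tool goes at most 62.5 mm and 10.7 degrees, less where a joint would pass 70% of its speed; a pose out of reach is approached as far as the arm can. A call with a number of a shift or a turn outside -1 to 1 is refused whole. A call with a gripper value outside its range is refused whole. "grip" is the closure, from 0 (fully open) to 1 (shut), set as the call begins (left out, the last holds). The fingers move at their own pace and stop on an object; the grip force is fixed at half the most. Time passes only in rows, so rows that do not move let the fingers close. It gives the time, the measured TCP pose, the force and the opening at its end, in the units of the state.
- get_obs(): the state, without advancing time (a new reading comes with each control period).
- camera(name): name is "scene" or "top" or "wrist"; returns a dict with "color" (400x640x3 uint8, red, green, blue), "z_map" (400x640 float32, m along the optical axis (not along the pixel's ray), 0 where there is no reading), "intrinsics" (3x3 intrinsics, pixels), "pose" (4x4, takes a point from camera to world coordinates); the wrist camera has in their place "mount" (4x4, takes a point from camera to tool coordinates, whose origin is the TCP and whose axes are the flange's). Camera axes: x right, y down, z forward; pixel columns grow to the right and rows downward; lengths in m; the calibration is good to about 2 mm. The wrist camera is an equidistant fisheye: a pixel r from the principal point sees the ray r / f radians off the axis. A picture is of the moment at which its call begins: read the wrist's pose just before it.
- job_done(): hands the job in, once; it reports no verdict.
The state is a dict: "clock": time; "joint_pos": joint angles; "joint_vel": joint speeds; "tau": joint torques, N m; "eef_pos": TCP position; "tool_rot": TCP orientation; "ft_force": force on the tool from outside, world axes, zero at the start; "ft_torque": the same for the moment, N m; "grip_width": finger opening in m.
Only numpy, scipy, OpenCV 4.12 (cv2) and the standard library are available. Lean on these libraries where they do the work, as an engineer would, in place of code of your own. Each camera call takes 0.05 s, during which the arm holds its last target.

## Working session

There is one attempt and no reset: what is moved stays moved. The work goes in short steps, Python scripts to look and compute and a tool call to move; the robot and the scene stay as the last step left them, time stands still between calls to the robot, and variables do not carry over. Pictures are saved under pics/ and viewed, and the job is handed in when it is done.

Besides the shell and the picture viewer there is one more tool, called after "Emit:" as name([rows], argument=value, ...), one row to a line, values as JSON. send_rows: Moves the arm, as the interface text tells. Its arguments: {"type":"object","properties":{"increments":{"type":"array"},"grip":{"type":"number"}},"required":["increments"]}

```bash
mkdir -p pics; ls
python3 - <<'E'
from workcell import *
import cv2
o=get_obs();print({k:o[k] for k in('clock','eef_pos','tool_rot','grip_width','joint_pos','ft_force')})
for n in('scene','top','wrist'):
    c=camera(n);cv2.imwrite(f'pics/{n}0.png',c['color'][:,:,::-1])
    print(n,c['intrinsics'],c.get('pose',c.get('mount')))
E
```

```text
pics
{'clock': 0.0, 'eef_pos': array([0.18883972, 0.46229766, 0.23039894]), 'tool_rot': array([ 1.92692803e-01,  9.81258578e-01, -1.02387514e-03, -1.95164591e-04]), 'grip_width': 0.08552461407610906, 'joint_pos': array([ 1.18300736e+00,  2.41435839e-01,  3.71749331e-03,  1.33516257e+00,
       -1.15259057e-05,  1.57081887e+00]), 'ft_force': array([ 0.08300954,  0.07159898, -0.04678455])}
scene [[466.98561244   0.         318.3095955 ]
 [  0.         466.98561244 201.50850261]
 [  0.           0.           1.        ]] [[ 0.80209837 -0.36242731  0.4746416  -0.27428055]
 [-0.59676966 -0.45655467  0.6598665  -1.11113494]
 [-0.0224538  -0.81252955 -0.58248738  1.16145449]
 [ 0.          0.          0.          1.        ]]
top [[381.88515663   0.         319.13877536]
 [  0.         381.88515663 198.71992604]
 [  0.           0.           1.        ]] [[-0.00528958 -0.98846983  0.15132555  0.31985113]
 [-0.99998135  0.00476645 -0.00381951  0.01742399]
 [ 0.00305418 -0.15134293 -0.9884766   1.24371443]
 [ 0.          0.          0.          1.        ]]
wrist [[309.70691629   0.         312.46398198]
 [  0.         309.70691629 198.17815041]
 [  0.           0.           1.        ]] [[ 3.08299056e-04 -9.66094952e-01 -2.58186847e-01  6.43932523e-02]
 [ 9.99999926e-01  3.57813725e-04 -1.44790493e-04 -7.33260046e-04]
 [ 2.32264162e-04 -2.58186783e-01  9.66094991e-01 -1.42224635e-01]
 [ 0.00000000e+00  0.00000000e+00  0.00000000e+00  1.00000000e+00]]
```

View pics/scene0.png

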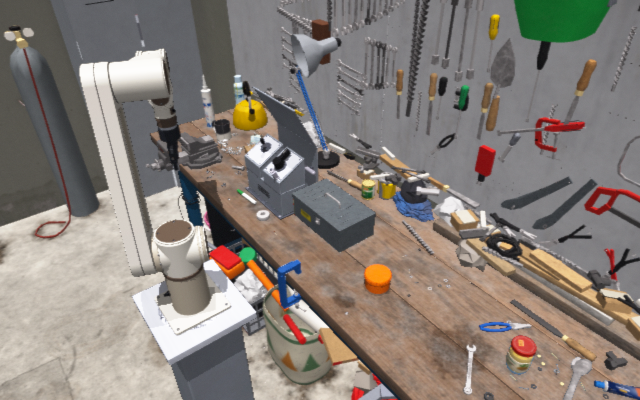

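View pics/top0.png

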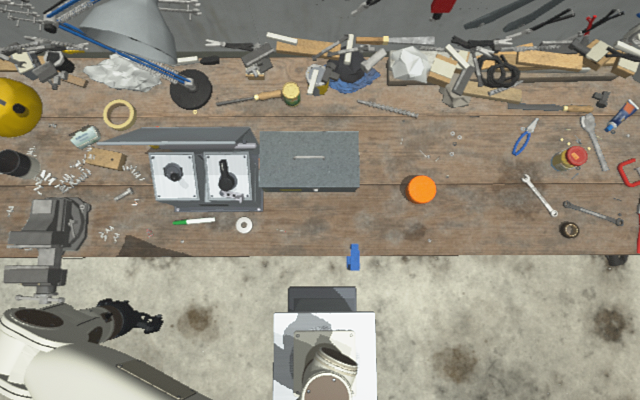

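View pics/wrist0.png

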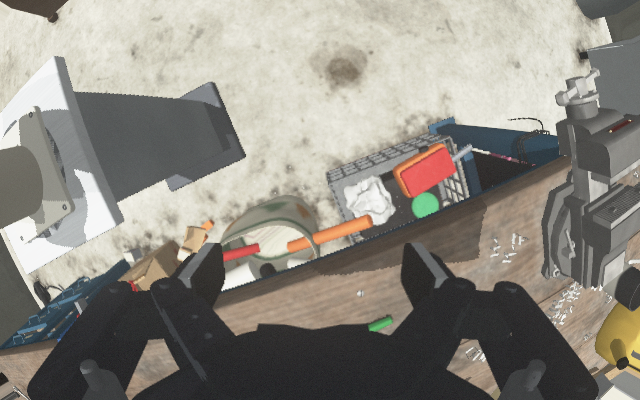

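The scene and top pictures show the toggle box on the left (top, ~175,177) and the isolator box on the right (~228,177). The toolbox is to their right, and the marker (195,220) and bearing (244,225) lie in front. Next I'll zoom in and measure.

```bash
cat > h.py <<'E'
from workcell import *
import cv2,numpy as np
from scipy.spatial.transform import Rotation as R
def cloud(c):
    K=c['intrinsics'];z=c['z_map'];v,u=np.mgrid[:400,:640]
    p=np.stack([(u-K[0,2])/K[0,0]*z,(v-K[1,2])/K[1,1]*z,z],-1)
    return p@c['pose'][:3,:3].T+c['pose'][:3,3]
E
python3 - <<'E'
from h import *
t=camera('top');s=camera('scene')
np.savez('c0.npz',t=cloud(t),s=cloud(s),tc=t['color'],sc=s['color'])
a=t['color'][120:240,130:270,::-1];cv2.imwrite('pics/tz.png',cv2.resize(a,None,fx=5.5,fy=5,interpolation=cv2.INTER_CUBIC)[:600,:800])
a=s['color'][85:220,230:385,::-1];cv2.imwrite('pics/sz.png',cv2.resize(a,(750,590),interpolation=cv2.INTER_CUBIC))
P=cloud(t)
for v in range(128,216,6):
    print(v,[tuple((P[v,u]*1000).round().astype(int)) for u in (155,175,195,210,228,248)])
E
```

```text
128 [(np.int64(656), np.int64(442), np.int64(283)), (np.int64(657), np.int64(391), np.int64(281)), (np.int64(655), np.int64(336), np.int64(286)), (np.int64(654), np.int64(297), np.int64(287)), (np.int64(653), np.int64(249), np.int64(290)), (np.int64(653), np.int64(198), np.int64(289))]
134 [(np.int64(613), np.int64(406), np.int64(363)), (np.int64(612), np.int64(357), np.int64(366)), (np.int64(612), np.int64(309), np.int64(365)), (np.int64(611), np.int64(273), np.int64(368)), (np.int64(609), np.int64(229), np.int64(373)), (np.int64(664), np.int64(213), np.int64(208))]
140 [(np.int64(576), np.int64(373), np.int64(434)), (np.int64(575), np.int64(329), np.int64(435)), (np.int64(575), np.int64(286), np.int64(435)), (np.int64(574), np.int64(252), np.int64(437)), (np.int64(574), np.int64(213), np.int64(438)), (np.int64(662), np.int64(222), np.int64(158))]
146 [(np.int64(685), np.int64(553), np.int64(23)), (np.int64(645), np.int64(436), np.int64(157)), (np.int64(645), np.int64(377), np.int64(157)), (np.int64(645), np.int64(333), np.int64(157)), (np.int64(644), np.int64(280), np.int64(157)), 
[... 2486 characters left out ...]
 (np.int64(483), np.int64(325), np.int64(164)), (np.int64(483), np.int64(274), np.int64(164)), (np.int64(483), np.int64(217), np.int64(160))]
206 [(np.int64(489), np.int64(552), np.int64(-1)), (np.int64(488), np.int64(485), np.int64(3)), (np.int64(484), np.int64(412), np.int64(27)), (np.int64(485), np.int64(365), np.int64(20)), (np.int64(485), np.int64(308), np.int64(17)), (np.int64(485), np.int64(243), np.int64(19))]
212 [(np.int64(469), np.int64(551), np.int64(-2)), (np.int64(469), np.int64(485), np.int64(-2)), (np.int64(468), np.int64(419), np.int64(0)), (np.int64(468), np.int64(370), np.int64(0)), (np.int64(468), np.int64(312), np.int64(-1)), (np.int64(468), np.int64(246), np.int64(-3))]
```

View pics/tz.png

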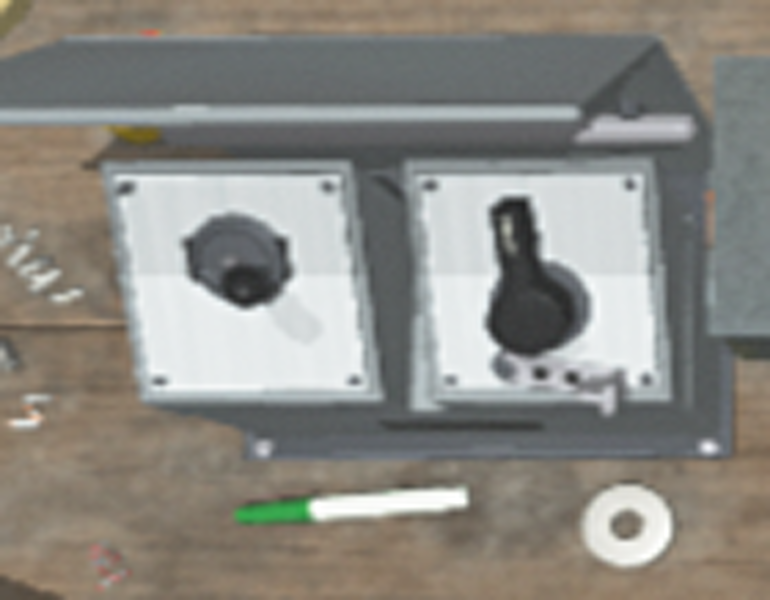

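View pics/sz.png

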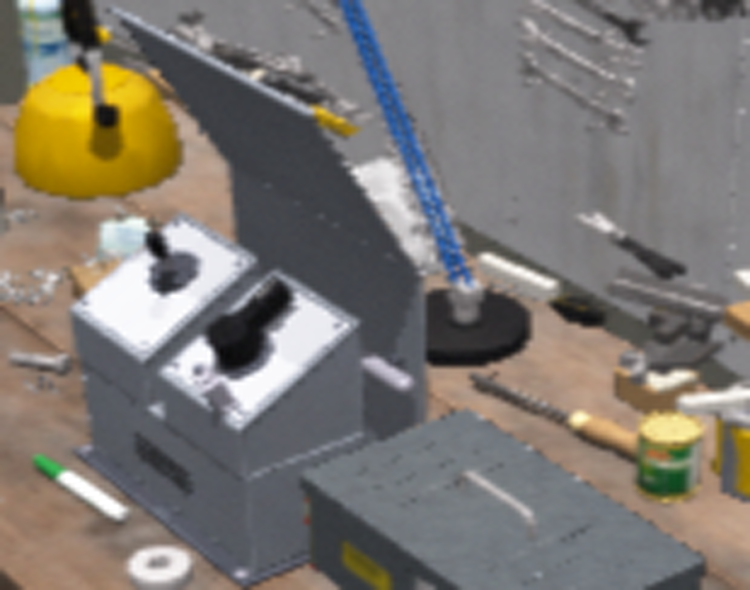

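Run:
```python
from h import *
d=np.load('c0.npz')
def fit(p):
    for _ in range(6):
        c=p.mean(0);n=np.linalg.svd(p-c,full_matrices=False)[2][2];n*=np.sign(n[2]);r=(p-c)@n
        p=p[abs(r)<max(2*r.std(),.003)]
    return c,n,r.std(),len(p)
def go(P,C,boxes,cam):
    hsv=cv2.cvtColor(C,cv2.COLOR_RGB2HSV)
    allp=[];M=[]
    for (a,b,e,f) in boxes:
        m=np.zeros(C.shape[:2],np.uint8);m[e:f,a:b]=((hsv[...,2]>165)&(hsv[...,1]<40))[e:f,a:b]
        n,l,st,_=cv2.connectedComponentsWithStats(m);k=1+st[1:,4].argmax();m=(l==k)
        M.append(m);allp.append(P[m])
        print(cam,st[k],fit(P[m]))
    n=np.mean([fit(p)[1] for p in allp],0);n/=np.linalg.norm(n)
    return M
Mt=go(d['t'],d['tc'],[(145,200,145,205),(202,256,145,205)],'top')
Ms=go(d['s'],d['sc'],[(240,290,130,175),(255,310,145,190)],'scene')
for nm,M,P,T in(('top',Mt,d['t'],camera('top')),('scene',Ms,d['s'],camera('scene'))):
    for m in M:
        c,n,_,_=fit(P[m])
        cs,_=cv2.findContours(m.astype(np.uint8),0,2);cc=cv2.convexHull(max(cs,key=cv2.contourArea)).reshape(-1,2)
        # pixels -> plane
        K=T['intrinsics'];Rc=T['pose'][:3,:3];o=T['pose'][:3,3]
        ray=np.c_[(cc[:,0]-K[0,2])/K[0,0],(cc[:,1]-K[1,2])/K[1,1],np.ones(len(cc))]@Rc.T
        q=o+ray*(((c-o)@n)/(ray@n))[:,None]
        ey=np.cross(n,np.array([1.,0,0]));ey/=np.linalg.norm(ey);ex=np.cross(ey,n)
        uv=np.c_[(q-c)@ex,(q-c)@ey]
        rc=cv2.minAreaRect((uv*1000).astype(np.float32))
        cen=c+ex*rc[0][0]/1e3+ey*rc[0][1]/1e3
        bx=cv2.boxPoints(rc)/1e3;W=c+bx[:,:1]*ex+bx[:,1:]*ey
        print(nm,'size',rc[1],rc[2],'center',cen.round(4),'n',n.round(3),'yaw from n',np.degrees(np.arctan2(-n[1],-n[0])).round(2),'slope',np.degrees(np.arccos(n[2])).round(1));print(W.round(4).tolist())
```

```text
top [ 150  155   49   45 1588] (array([0.5392004 , 0.41776157, 0.1988348 ]), array([-0.47272181,  0.00103634,  0.88121111]), np.float64(0.0015027502291922676), 1402)
top [ 205  154   46   49 1457] (array([0.54611198, 0.26839011, 0.20273391]), array([-0.4718312 ,  0.00397364,  0.88167995]), np.float64(0.0015876788894877637), 1193)
scene [245 134  37  33 589] (array([0.56407292, 0.46284565, 0.17989532]), array([-0.32436844,  0.4543124 ,  0.82968992]), np.float64(0.016260671876891942), 572)
scene [263 150  40  33 415] (array([0.5441884 , 0.24756313, 0.20276389]), array([-0.46645189, -0.00838508,  0.88450683]), np.float64(0.002769508238732022), 352)
top size (120.5654525756836, 127.4737777709961) 89.72894287109375 center [0.5415 0.4172 0.2001] n [-0.473  0.001  0.881] yaw from n -0.13 slope 28.2
[[0.4851, 0.3572, 0.1699], [0.5974, 0.3567, 0.2301], [0.5979, 0.4772, 0.2303], [0.4856, 0.4778, 0.17]]
top size (129.18600463867188, 139.98287963867188) 87.92332458496094 center [0.5393 0.2714 0.1991] n [-0.472  0.004  0.882] yaw from n -0.48 slope 28.2
[[0.4756, 0.2092, 0.1653], [0.5989, 0.2044, 0.2313], [0.603, 0.3335, 0.2329], [0.4797, 0.3383, 0.1669]]
scene size (742.559814453125, 146.189697265625) 71.03694152832031 center [0.6034 0.5623 0.1408] n [-0.324  0.454  0.83 ] yaw from n -54.47 slope 33.9
[[0.4239, 0.2456, 0.2441], [0.5546, 0.2254, 0.3062], [0.7829, 0.879, 0.0376], [0.6521, 0.8991, -0.0246]]
scene size (136.22430419921875, 124.07571411132812) 0.7595713138580322 center [0.5465 0.2659 0.2041] n [-0.466 -0.008  0.885] yaw from n 1.03 slope 27.8
[[0.4855, 0.3273, 0.1726], [0.4869, 0.2032, 0.1722], [0.6074, 0.2044, 0.2357], [0.606, 0.3285, 0.2361]]
```

Run:
```python
from h import *
T=camera('top');S=camera('scene')
n=np.array([-.4695,0,.8829]);c=np.array([.5425,.34,.201])
def cast(T,px,off=0):
    K=T['intrinsics'];Rc=T['pose'][:3,:3];o=T['pose'][:3,3];px=np.array(px,float)
    r=np.c_[(px[:,0]-K[0,2])/K[0,0],(px[:,1]-K[1,2])/K[1,1],np.ones(len(px))]@Rc.T
    return o+r*(((c+n*off-o)@n)/(r@n))[:,None]
tz=lambda a:[(130+(x+.5)/5.5-.5,120+(y+.5)/5-.5) for x,y in a]
sz=lambda a:[(230+(x+.5)*155/750-.5,85+(y+.5)*135/590-.5) for x,y in a]
for a in([(125,187),(328,187),(355,380),(160,380)],[(430,185),(630,185),(645,380),(450,380)]):
    q=cast(T,tz(a));print(q.round(4).tolist(),q.mean(0).round(4))
print('hub40',cast(T,tz([(532,312)]),.040).round(4),'handle tip',cast(T,tz([(513,200)]),.040).round(4))
print('hasp pivot',cast(T,tz([(507,367)]),.010).round(4),'tab top mid',cast(T,tz([(610,400)]),.04).round(4))
print('bearing/marker',)
c[:]=[0,0,0];n[:]=[0,0,1]
print(cast(T,tz([(627,525)]),.018),cast(T,tz([(237,516),(467,497)]),.012))
P=cloud(T)
# toggle tip
m=(P[165:190,165:185,2]>.255);q=P[165:190,165:185][m];print('tog',q.mean(0),q.max(0),q.min(0),len(q), np.argwhere(m)[:,::-1].mean(0)+[165,165])
P=cloud(S)
# toggle black in scene
m=(S['color'].max(2)<60);m[:,:255]=0;m[:132]=0;m[152:]=0;m[:,275:]=0
print(np.argwhere(m)[:,::-1].tolist()); print(P[m].round(3)[:20])
```

```text
[[0.5929, 0.4688, 0.2278], [0.5925, 0.3681, 0.2276], [0.4941, 0.3671, 0.1752], [0.4945, 0.4673, 0.1755]] [0.5435 0.4179 0.2015]
[[0.5933, 0.3174, 0.228], [0.5929, 0.2181, 0.2278], [0.4934, 0.218, 0.1749], [0.4938, 0.3183, 0.1751]] [0.5434 0.268  0.2015]
hub40 [[0.521  0.2628 0.2349]] handle tip [[0.5754 0.2668 0.2638]]
hasp pivot [[0.4988 0.2857 0.1891]] tab top mid [[0.4765 0.2283 0.2112]]
bearing/marker
[[0.42457709 0.2557733  0.018     ]] [[0.43205922 0.48583517 0.012     ]
 [0.44369814 0.35140678 0.012     ]]
tog [0.52089079 0.37735385 0.30419559] [0.54177634 0.4023869  1.24371443] [0.31985113 0.01742399 0.25523696] 56 [173.89285714 176.91071429]
[[261, 139], [262, 139], [261, 140], [262, 140], [261, 141], [262, 141], [263, 141], [262, 142], [263, 142], [262, 143], [263, 143], [264, 147], [265, 147], [263, 148], [264, 148], [265, 148], [263, 149], [264, 149], [263, 150], [264, 150], [265, 150]]
[[0.527 0.386 0.273]
 [0.532 0.388 0.271]
 [0.526 0.387 0.269]
 [0.523 0.372 0.276]
 [0.522 0.38  0.268]
 [0.528 0.382 0.266]
 [0.537 0.39  0.259]
 [0.534 0.394 0.254]
 [0.54  0.397 0.251]
 [0.534 0.395 0.249]
 [0.535 0.389 0.251]
 [0.551 0.414 0.216]
 [0.557 0.415 0.214]
 [0.545 0.412 0.215]
 [0.547 0.406 0.217]
 [0.552 0.408 0.214]
 [0.544 0.411 0.21 ]
 [0.544 0.403 0.214]
 [0.548 0.419 0.201]
 [0.545 0.405 0.208]]
```

```bash
cat >> h.py <<'E'
U=np.array([.883,0,.469]);N=np.array([-.469,0,.883]);Y=np.array([0,1.,0])
RT=np.stack([-U,Y,-N],1)
CT=np.array([.5435,.418,.2015]);CI=np.array([.5435,.268,.2015])
def pan(C,u,y,n): return C+U*u/1e3+Y*y/1e3+N*n/1e3
def cur():
    o=get_obs();r=R.from_quat(o['tool_rot']).as_matrix();return o,o['eef_pos'],r
def show():
    o,p,r=cur()
    for k,C in(('tog',CT),('iso',CI)):
        d=(p-C)*1e3;print(k,'u %.1f y %.1f n %.1f'%(d@U,d@Y,d@N),end='  ')
    print('t',o['clock'],'p',p.round(4),'f',o['ft_force'].round(1),'w',round(o['grip_width'],4),'rot err deg',np.degrees(R.from_matrix(r.T@RT).as_rotvec()).round(2))
def delta(tgt,r=None):
    o,p,rr=cur(); r=rr if r is None else r
    print('tool-axes mm',((tgt-p)@r*1e3).round(1))
E
python3 - <<'E'
from h import *
show();o,p,r=cur()
print('rotvec deg',np.degrees(R.from_matrix(r.T@RT).as_rotvec()))
a=np.array([.30,.44,.33]);b=pan(CT,15,-58,120)
print(a,b,(a-p)@RT*1e3,(b-a)@RT*1e3)
E
```

```text
tog u -299.0 y 44.8 n 192.5  iso u -299.0 y 194.8 n 192.5  t 0.45 p [0.1891 0.4628 0.2312] f [ 0.1 -0.1 -0.2] w 0.0853 rot err deg [ -5.43 -27.62 -21.77]
rotvec deg [ -5.4314879  -27.62382642 -21.77209096]
[0.3  0.44 0.33] [0.500465 0.36     0.314495] [-144.2817402   -22.84035152  -35.17076689] [-169.73875  -80.       107.709  ]
```

Emit:
send_rows([
  [[0, 0, 0, -0.136, -0.69, -0.544], [0, 0, 0, -0.136, -0.69, -0.544], [0, 0, 0, -0.136, -0.69, -0.544], [0, 0, 0, -0.136, -0.69, -0.544], [-0.7, -0.1, -0.2, 0, 0, 0], [-0.7, -0.1, -0.2, 0, 0, 0], [-0.7, -0.1, -0.2, 0, 0, 0], [-0.7, -0.1, -0.2, 0, 0, 0]],
], grip=1)

```text
clock: 1.45
eef_pos: [0.2946, 0.4426, 0.3332]
tool_rot: [-0.0, 0.97, 0.0, 0.241]
ft_force: [-0.0, 0.6, 1.2]
grip_width: 0.0001
```

Run:
```python
from h import *
show();delta(pan(CT,15,-58,120))
print(get_obs()['joint_pos'].round(2))
```

```text
tog u -158.1 y 24.6 n 233.0  iso u -158.1 y 174.6 n 233.0  t 1.45 p [0.2946 0.4426 0.3332] f [-0.   0.6  1.2] w 0.0001 rot err deg [ 0.04 -0.03 -0.01]
tool-axes mm [-173.1  -82.7  112.9]
[ 1.24  0.12  0.03  1.3  -0.46  1.2 ]
```

Emit:
send_rows([
  [[-0.6, -0.4, 0.1, 0, 0, 0], [-0.6, -0.4, 0.1, 0, 0, 0], [-0.6, -0.4, 0.3, 0, 0, 0], [-0.6, -0.3, 0.4, 0, 0, 0], [-0.6, -0.16, 0.6, 0, 0, 0], [-0.45, 0, 0.6, 0, 0, 0], [0, 0, 0, 0, 0, 0]],
])

```text
clock: 2.33
eef_pos: [0.4966, 0.3583, 0.318]
tool_rot: [0.001, 0.971, -0.001, 0.24]
ft_force: [-0.3, 0.0, 0.3]
grip_width: 0.0
```

Run:
```python
from h import *
show();print(get_obs()['joint_pos'].round(2))
c=camera('wrist');cv2.imwrite('pics/w1.png',c['color'][:,:,::-1])
c=camera('top');cv2.imwrite('pics/t1.png',cv2.resize(c['color'][100:250,110:300,::-1],(760,600)))
```

```text
tog u 13.2 y -59.7 n 124.9  iso u 13.2 y 90.3 n 124.9  t 2.325 p [0.4966 0.3583 0.318 ] f [-0.3  0.   0.3] w 0.0 rot err deg [-0.19 -0.17 -0.11]
[ 0.79  0.17  0.03  1.08 -0.34  0.73]
```

View pics/w1.png

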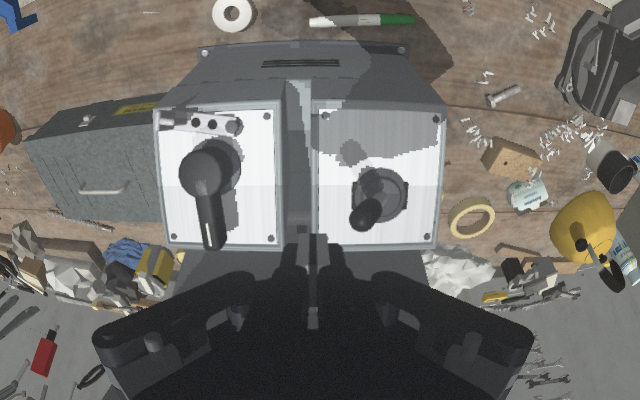

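View pics/t1.png

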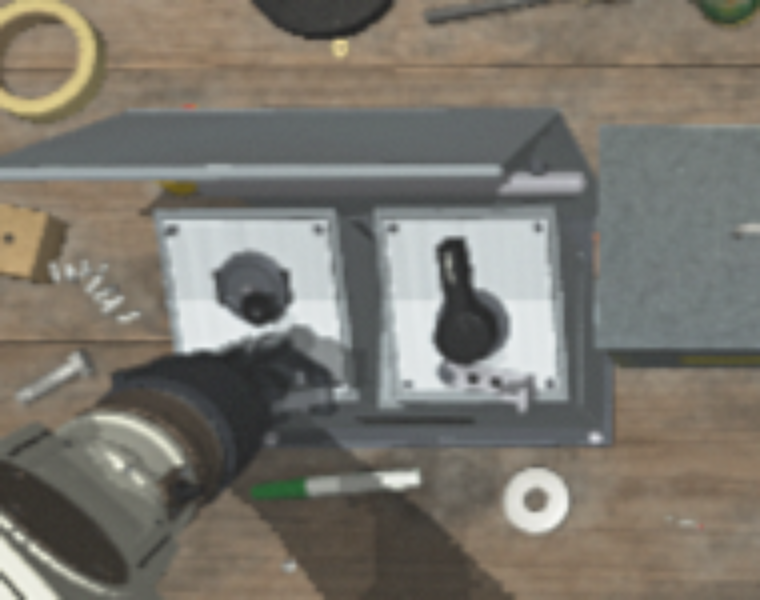

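The wrist picture shows the closed fingertips (312,270) over the gap to the right of the lever (365,210), with the isolator at left. I'll descend, then push left.

Emit:
send_rows([
  [[-0.02, 0, 0.49, 0, 0, 0], [-0.02, 0, 0.49, 0, 0, 0], [0, 0, 0.45, 0, 0, 0], [0, 0, 0, 0, 0, 0], [0, 0.2, 0, 0, 0, 0], [0, 0.2, 0, 0, 0, 0]],
])

```text
clock: 3.18
eef_pos: [0.5301, 0.3755, 0.2628]
tool_rot: [0.001, 0.97, -0.004, 0.244]
ft_force: [-27.0, -26.9, 32.8]
grip_width: 0.0001
```

Run:
```python
from h import *
show()
```

```text
tog u 16.9 y -42.5 n 60.4  iso u 16.9 y 107.5 n 60.4  t 3.175 p [0.5301 0.3755 0.2628] f [-27.  -26.9  32.8] w 0.0001 rot err deg [-0.52  0.24  0.01]
```

Run:
```python
from h import *
show()
c=camera('wrist');cv2.imwrite('pics/w2.png',cv2.resize(c['color'][90:340,160:480,::-1],(768,600)))
c=camera('scene');cv2.imwrite('pics/s2.png',cv2.resize(c['color'][85:220,200:350,::-1],(660,594)))
```

```text
tog u 16.9 y -42.5 n 60.4  iso u 16.9 y 107.5 n 60.4  t 3.175 p [0.5301 0.3755 0.2628] f [-27.  -26.9  32.8] w 0.0001 rot err deg [-0.52  0.24  0.01]
```

View pics/w2.png

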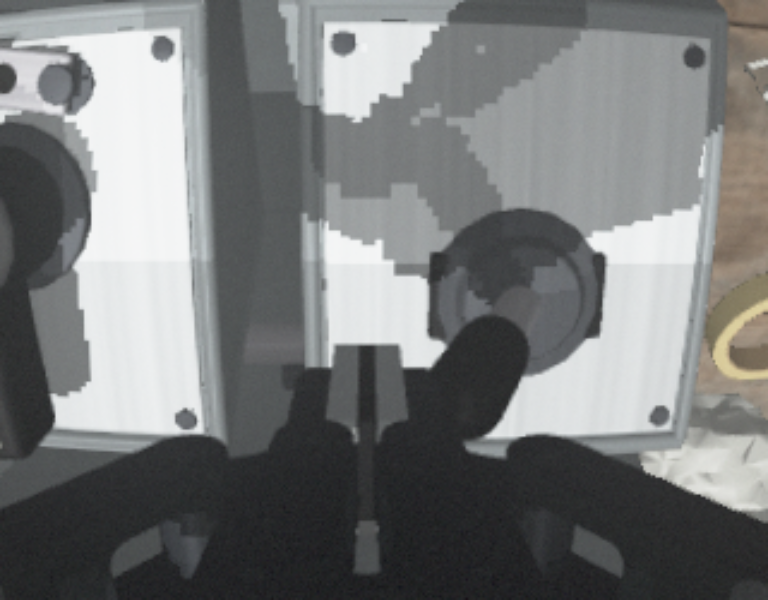

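View pics/s2.png

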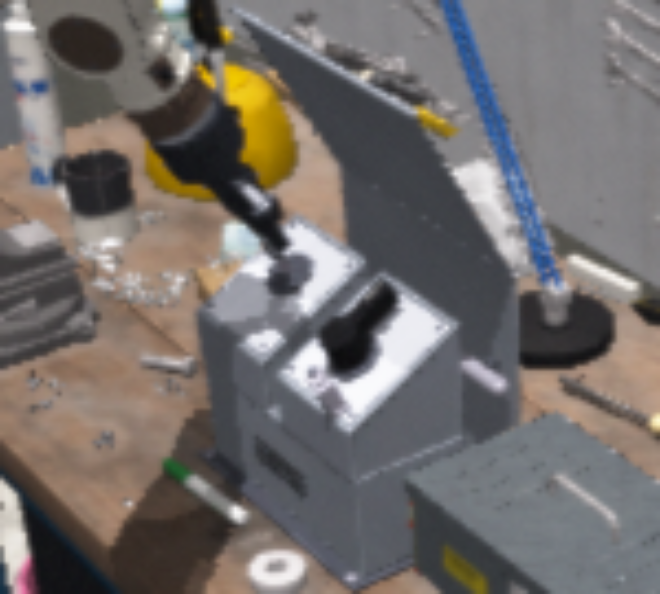

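The wider finger block behind the pads, about 18 mm back from the tip, was bearing on the lever's end. I'll back off, raise to about 67 mm out, and push using only the pads.

Emit:
send_rows([
  [[0, -0.2, 0, 0, 0, 0], [0, 0, -0.28, 0, 0, 0], [0, 0.15, 0, 0, 0, 0], [0, 0.1, 0, 0, 0, 0], [0, 0, 0, 0, 0, 0]],
])

```text
clock: 3.9
eef_pos: [0.5251, 0.3809, 0.2725]
tool_rot: [0.001, 0.97, -0.002, 0.243]
ft_force: [-3.6, -9.4, 10.5]
grip_width: -0.0
```

Run:
```python
from h import *
show()
```

```text
tog u 17.1 y -37.1 n 71.3  iso u 17.1 y 112.9 n 71.3  t 3.9 p [0.5251 0.3809 0.2725] f [-3.6 -9.4 10.5] w -0.0 rot err deg [-0.25  0.21 -0.03]
```

Emit:
send_rows([
  [[0, 0.15, 0, 0, 0, 0], [0, 0.15, 0, 0, 0, 0], [0, 0, 0, 0, 0, 0]],
])

```text
clock: 4.28
eef_pos: [0.5233, 0.3981, 0.2772]
tool_rot: [-0.0, 0.97, 0.002, 0.244]
ft_force: [-20.4, -10.2, 26.4]
grip_width: 0.0
```

Run:
```python
from h import *
show()
c=camera('wrist');cv2.imwrite('pics/w3.png',cv2.resize(c['color'][90:340,160:480,::-1],(768,600)))
```

```text
tog u 17.7 y -19.9 n 76.3  iso u 17.7 y 130.1 n 76.3  t 4.275 p [0.5233 0.3981 0.2772] f [-20.4 -10.2  26.4] w 0.0 rot err deg [ 0.19  0.27 -0.  ]
```

View pics/w3.png

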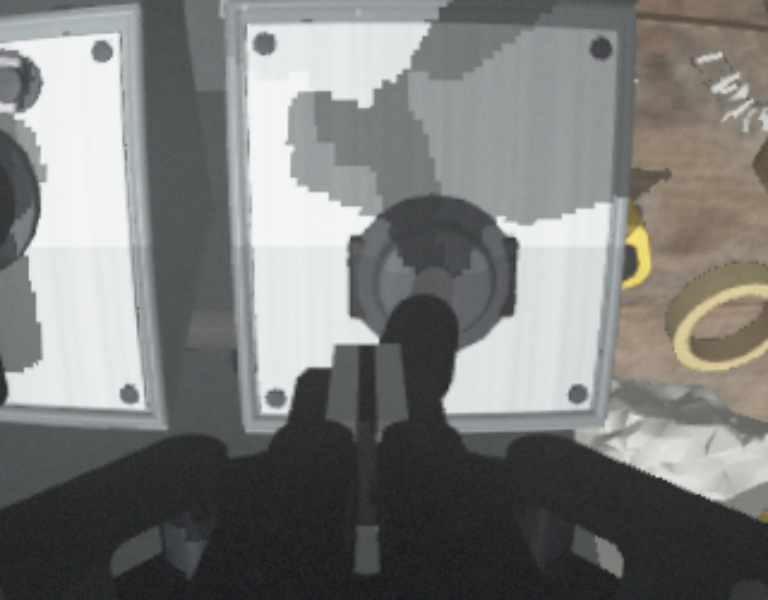

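Emit:
send_rows([
  [[0, 0, -0.15, 0, 0, 0], [0, 0.15, 0, 0, 0, 0], [0, 0.15, 0, 0, 0, 0], [0, 0.15, 0, 0, 0, 0], [0, 0, 0, 0, 0, 0]],
])

```text
clock: 4.95
eef_pos: [0.5207, 0.4206, 0.2759]
tool_rot: [-0.0, 0.971, -0.0, 0.241]
ft_force: [-0.4, -0.5, 0.6]
grip_width: -0.0002
```

Run:
```python
from h import *
show()
c=camera('wrist');cv2.imwrite('pics/w4.png',cv2.resize(c['color'][90:340,160:480,::-1],(768,600)))
```

```text
tog u 14.8 y 2.6 n 76.4  iso u 14.8 y 152.6 n 76.4  t 4.95 p [0.5207 0.4206 0.2759] f [-0.4 -0.5  0.6] w -0.0002 rot err deg [-0.02 -0.08  0.05]
```

View pics/w4.png

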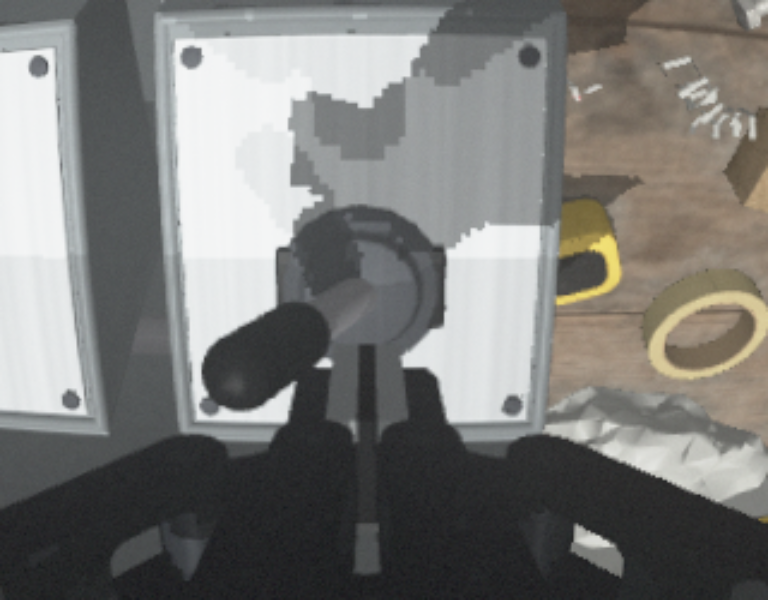

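The lever slipped under the pads and sprang back to the right, so the toggle is still on. I'll straddle the lever with half-open jaws and push with the smooth inside of the right pad.

Emit:
send_rows([
  [[0, 0, -0.7, 0, 0, 0], [0, -0.25, 0, 0, 0, 0], [0, -0.25, 0, 0, 0, 0], [0, 0, 0, 0, 0, 0], [0, 0, 0, 0, 0, 0]],
], grip=0.5)

```text
clock: 5.62
eef_pos: [0.5045, 0.3942, 0.3073]
tool_rot: [0.0, 0.97, -0.0, 0.241]
ft_force: [0.3, 0.5, -0.1]
grip_width: 0.0429
```

Run:
```python
from h import *
show()
c=camera('wrist');cv2.imwrite('pics/w5.png',cv2.resize(c['color'][90:340,160:480,::-1],(768,600)))
```

```text
tog u 15.2 y -23.8 n 111.7  iso u 15.2 y 126.2 n 111.7  t 5.625 p [0.5045 0.3942 0.3073] f [ 0.3  0.5 -0.1] w 0.0429 rot err deg [-0.04 -0.06 -0.04]
```

View pics/w5.png

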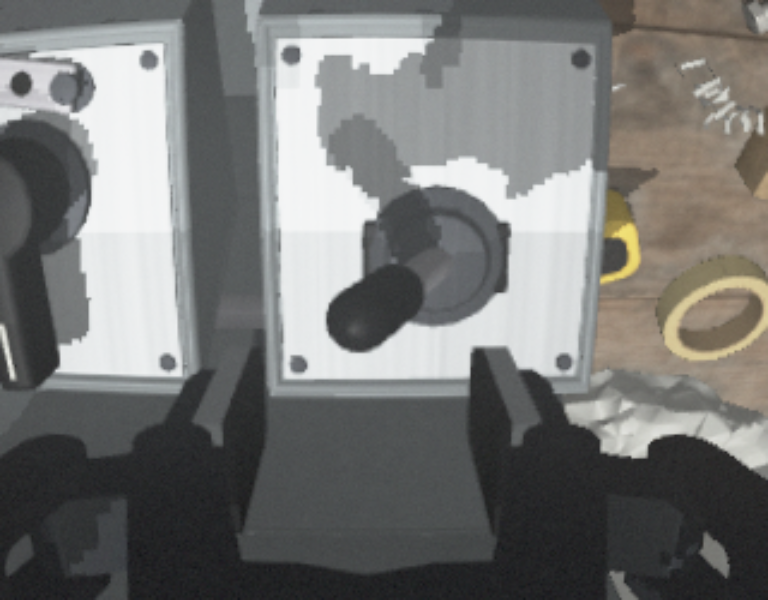

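The lever end (360,320) lies between the pads (250 and 490). I'll descend 62 mm.

Emit:
send_rows([
  [[0, 0, 0.4, 0, 0, 0], [0, 0, 0.4, 0, 0, 0], [0, 0, 0.4, 0, 0, 0], [0, 0, 0, 0, 0, 0]],
])

```text
clock: 6.18
eef_pos: [0.532, 0.394, 0.2524]
tool_rot: [-0.0, 0.971, -0.001, 0.24]
ft_force: [0.0, -1.0, 0.2]
grip_width: 0.0427
```

Run:
```python
from h import *
show()
```

```text
tog u 13.7 y -24.0 n 50.3  iso u 13.7 y 126.0 n 50.3  t 6.175 p [0.532  0.394  0.2524] f [ 0.  -1.   0.2] w 0.0427 rot err deg [-0.16 -0.21  0.04]
```

Emit:
send_rows([
  [[0, 0.2, 0, 0, 0, 0], [0, 0.2, 0, 0, 0, 0], [0, 0.2, 0, 0, 0, 0], [0, 0.2, 0, 0, 0, 0], [0, 0.2, 0, 0, 0, 0], [0, 0.1, 0, 0, 0, 0], [0, 0, 0, 0, 0, 0]],
])

```text
clock: 7.05
eef_pos: [0.5323, 0.4505, 0.2547]
tool_rot: [-0.0, 0.97, 0.0, 0.241]
ft_force: [-0.3, 0.4, 0.3]
grip_width: 0.0427
```

Run:
```python
from h import *
show()
c=camera('wrist');cv2.imwrite('pics/w6.png',cv2.resize(c['color'][90:340,160:480,::-1],(768,600)))
```

```text
tog u 15.1 y 32.5 n 52.3  iso u 15.1 y 182.5 n 52.3  t 7.05 p [0.5323 0.4505 0.2547] f [-0.3  0.4  0.3] w 0.0427 rot err deg [ 0.03 -0.03  0.03]
```

View pics/w6.png

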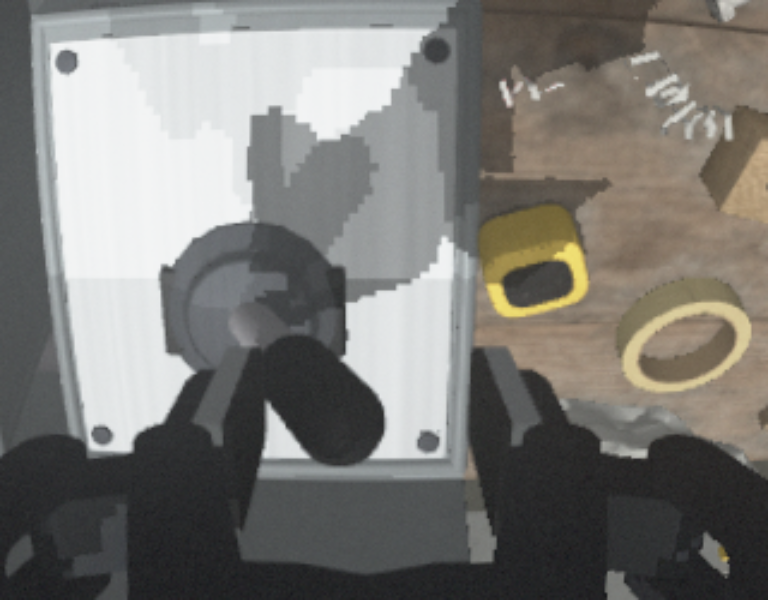

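The lever now leans left at its stop, at (330,410) in the picture, away from the pads. I'll retract and move over to the right side of the isolator handle with the gripper shut.

Emit:
send_rows([
  [[0, 0, -0.8, 0, 0, 0], [0, 0, -0.8, 0, 0, 0], [0, -0.8, 0, 0, 0, 0], [0, -0.8, 0, 0, 0, 0], [0, -0.8, 0, 0, 0, 0], [-0.2, -0.8, 0, 0, 0, 0], [-0.2, -0.8, 0, 0, 0, 0], [0, -0.37, 0, 0, 0, 0]],
], grip=0.5)

```text
clock: 8.1
eef_pos: [0.5129, 0.2292, 0.3359]
tool_rot: [0.001, 0.97, 0.0, 0.242]
ft_force: [-0.3, -0.1, -0.6]
grip_width: 0.0428
```

Emit:
send_rows([
  [[0, 0, 0, 0, 0, 0], [0, 0, 0, 0, 0, 0]],
], grip=1)

```text
clock: 8.35
eef_pos: [0.5125, 0.232, 0.3348]
tool_rot: [-0.0, 0.97, 0.0, 0.241]
ft_force: [0.6, 0.3, 0.1]
grip_width: 0.0068
```

Run:
```python
from h import *
show();print(get_obs()['joint_pos'].round(2))
c=camera('wrist');cv2.imwrite('pics/w7.png',cv2.resize(c['color'][50:340,140:500,::-1],(745,600)))
```

```text
tog u 35.2 y -186.0 n 132.3  iso u 35.2 y -36.0 n 132.3  t 8.35 p [0.5125 0.232  0.3348] f [0.6 0.3 0.1] w 0.0068 rot err deg [ 0.05 -0.04  0.01]
[ 0.56  0.01 -0.11  1.03 -0.25  0.5 ]
```

View pics/w7.png

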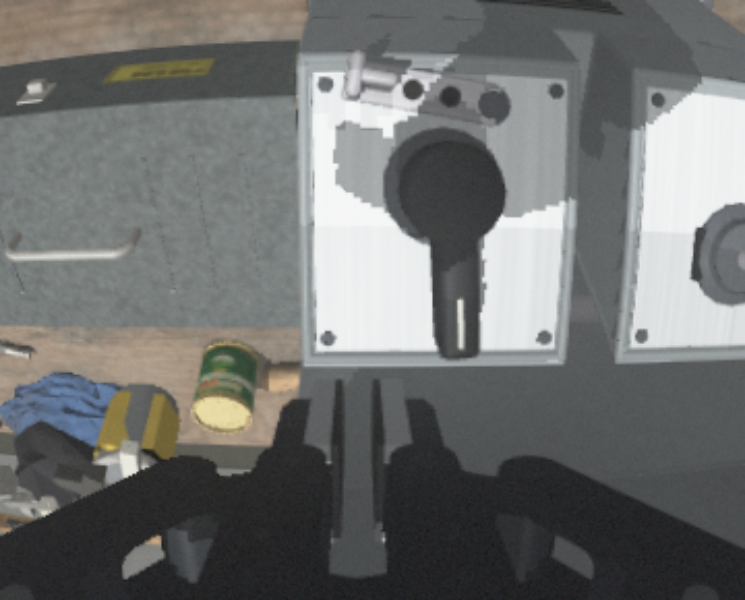

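The handle (hub 450,190; end 460,350) points up, the hasp (355,80) is stowed, and the fingers are to the right of the handle end. Descending.

Emit:
send_rows([
  [[0, 0, 0.55, 0, 0, 0], [0, 0, 0.55, 0, 0, 0], [0, 0, 0.55, 0, 0, 0], [0, 0, 0.5, 0, 0, 0], [0, 0, 0, 0, 0, 0]],
])

```text
clock: 9.02
eef_pos: [0.5619, 0.2317, 0.2369]
tool_rot: [-0.001, 0.971, -0.001, 0.239]
ft_force: [0.0, -0.7, 0.1]
grip_width: -0.0
```

Run:
```python
from h import *
show()
# path: finger centre waypoints (y half 17, x half 11)
A=np.array([-12,0.]);prev=None
for d in range(0,100,10):
    f=np.radians(d);ext=18*np.cos(f)+11*np.sin(f)
    u=-12+50*np.cos(f)+(8.5+ext)*np.sin(f); y=50*np.sin(f)-(8.5+ext)*np.cos(f)
    print(d,round(u,1),round(y,1))
```

```text
tog u 32.9 y -186.3 n 22.6  iso u 32.9 y -36.3 n 22.6  t 9.025 p [0.5619 0.2317 0.2369] f [ 0.  -0.7  0.1] w -0.0 rot err deg [-0.08 -0.31  0.11]
0 38.0 -26.5
10 42.1 -19.0
20 45.0 -10.3
30 46.1 -0.6
40 45.2 9.6
50 42.0 20.0
60 36.4 29.8
70 28.6 38.4
80 18.8 45.3
90 7.5 50.0
```

Emit:
send_rows([
  [[-0.1, 0.18, 0, 0, 0, 0], [-0.08, 0.17, 0, 0, 0, 0], [-0.06, 0.18, 0, 0, 0, 0], [-0.02, 0.2, 0, 0, 0, 0], [0.02, 0.2, 0, 0, 0, 0], [0, 0, 0, 0, 0, 0]],
])

```text
clock: 9.78
eef_pos: [0.5737, 0.2793, 0.2458]
tool_rot: [-0.001, 0.97, 0.001, 0.242]
ft_force: [0.7, 0.5, 0.2]
grip_width: 0.0001
```

Run:
```python
from h import *
show()
c=camera('wrist');cv2.imwrite('pics/w8.png',cv2.resize(c['color'][50:340,140:500,::-1],(745,600)))
```

```text
tog u 47.5 y -138.7 n 25.0  iso u 47.5 y 11.3 n 25.0  t 9.775 p [0.5737 0.2793 0.2458] f [0.7 0.5 0.2] w 0.0001 rot err deg [0.12 0.   0.03]
```

View pics/w8.png

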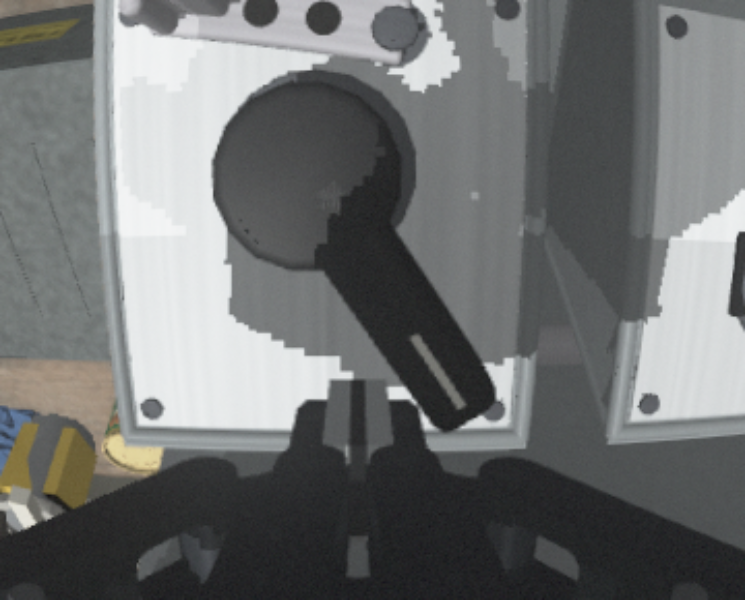

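The handle has been turned to about 30–35 degrees and follows the finger. Continuing the arc.

Emit:
send_rows([
  [[0.1, 0.19, 0, 0, 0, 0], [0.12, 0.2, 0, 0, 0, 0], [0.15, 0.17, 0, 0, 0, 0], [0.2, 0.14, 0, 0, 0, 0], [0.15, 0.05, 0, 0, 0, 0], [0, 0, 0, 0, 0, 0]],
])

```text
clock: 10.58
eef_pos: [0.5407, 0.3164, 0.2284]
tool_rot: [-0.001, 0.971, 0.001, 0.241]
ft_force: [0.1, -0.1, 0.6]
grip_width: -0.0004
```

Run:
```python
from h import *
show()
c=camera('wrist');cv2.imwrite('pics/w9.png',cv2.resize(c['color'][50:340,140:500,::-1],(745,600)))
```

```text
tog u 10.1 y -101.6 n 25.0  iso u 10.1 y 48.4 n 25.0  t 10.575 p [0.5407 0.3164 0.2284] f [ 0.1 -0.1  0.6] w -0.0004 rot err deg [ 0.13 -0.11  0.06]
```

View pics/w9.png

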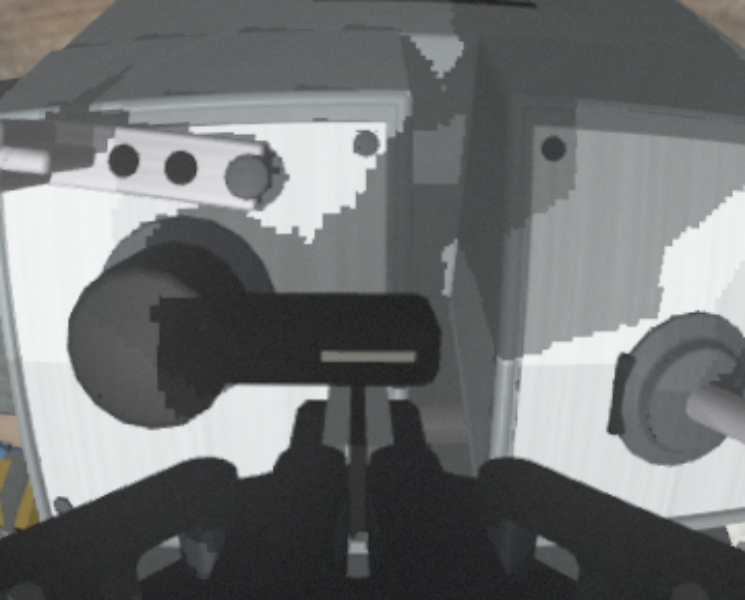

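Emit:
send_rows([
  [[0.08, 0, 0, 0, 0, 0], [0.04, 0, 0, 0, 0, 0], [0, 0, 0, 0, 0, 0]],
])

```text
clock: 11.0
eef_pos: [0.5396, 0.316, 0.2283]
tool_rot: [0.002, 0.97, 0.001, 0.245]
ft_force: [10.4, 1.7, -1.9]
grip_width: 0.0004
```

Run:
```python
from h import *
show()
```

```text
tog u 9.1 y -102.0 n 25.5  iso u 9.1 y 48.0 n 25.5  t 11.0 p [0.5396 0.316  0.2283] f [10.4  1.7 -1.9] w 0.0004 rot err deg [ 0.11  0.38 -0.2 ]
```

The stop has been reached: 10 N of resistance and no further motion. I'll back off, lift, and move above the hasp tab.

Emit:
send_rows([
  [[-0.25, 0, 0, 0, 0, 0], [0, 0, -0.8, 0, 0, 0], [0, 0, -0.8, 0, 0, 0], [0.28, -0.6, 0, 0, 0, 0], [0.28, -0.6, 0, 0, 0, 0], [0.28, -0.6, 0, 0, 0, 0], [0, 0, 0, 0, 0, 0]],
])

```text
clock: 11.88
eef_pos: [0.4716, 0.2233, 0.2822]
tool_rot: [0.001, 0.971, -0.0, 0.241]
ft_force: [0.4, 0.4, 0.6]
grip_width: -0.0001
```

Run:
```python
from h import *
show()
c=camera('wrist');cv2.imwrite('pics/w10.png',cv2.resize(c['color'][20:340,110:500,::-1],(731,600)))
c=camera('top');cv2.imwrite('pics/t10.png',cv2.resize(c['color'][100:250,110:300,::-1],(760,600)))
```

```text
tog u -25.7 y -194.7 n 105.0  iso u -25.7 y -44.7 n 105.0  t 11.875 p [0.4716 0.2233 0.2822] f [0.4 0.4 0.6] w -0.0001 rot err deg [-0.06 -0.13 -0.08]
```

View pics/w10.png

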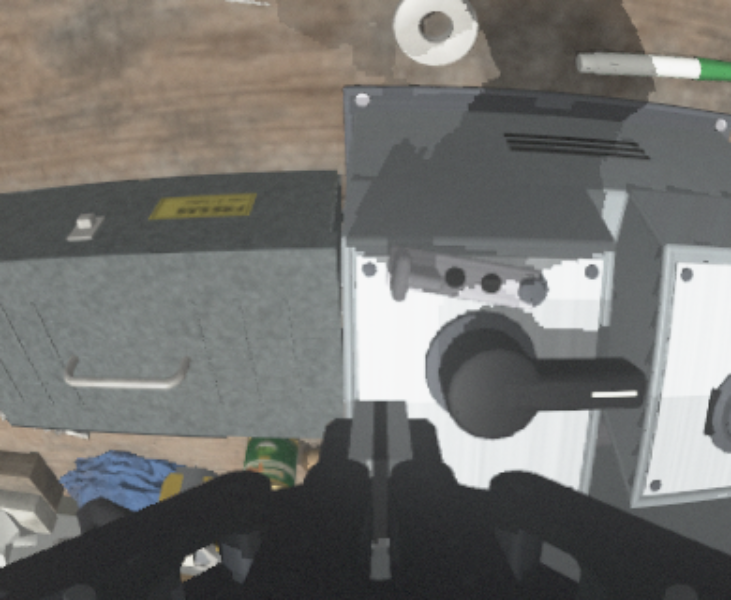

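View pics/t10.png

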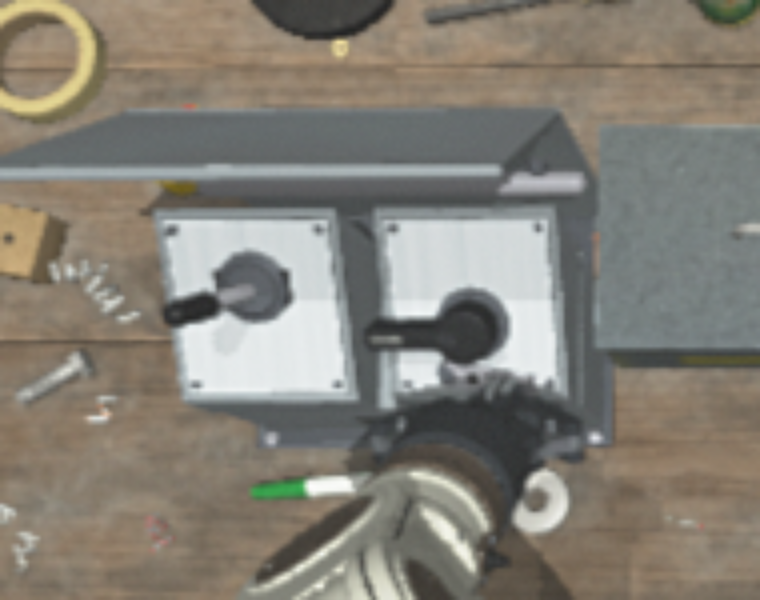

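Both the toggle and the handle are off. The hasp tab (400,275 in the wrist picture) is just down-panel of the fingers. I'll descend beside it on its up-panel side.

Emit:
send_rows([
  [[0, 0.06, 0.5, 0, 0, 0], [0, 0, 0.5, 0, 0, 0], [0, 0, 0.3, 0, 0, 0], [0, 0, 0.25, 0, 0, 0], [0, 0, 0, 0, 0, 0]],
])

```text
clock: 12.6
eef_pos: [0.5094, 0.2286, 0.2134]
tool_rot: [-0.0, 0.971, -0.0, 0.241]
ft_force: [-0.3, -0.6, -0.2]
grip_width: 0.0002
```

Run:
```python
from h import *
show()
c=camera('wrist');cv2.imwrite('pics/w11.png',cv2.resize(c['color'][20:340,110:500,::-1],(731,600)))
for d in range(0,100,10):
    f=np.radians(d);ext=11*np.cos(f)+18*np.sin(f)
    u=-48-55*np.sin(f)+(9+ext)*np.cos(f); y=20-55*np.cos(f)-(9+ext)*np.sin(f)
    print(d,round(u,1),round(y,1))
```

```text
tog u -24.6 y -189.4 n 26.5  iso u -24.6 y -39.4 n 26.5  t 12.6 p [0.5094 0.2286 0.2134] f [-0.3 -0.6 -0.2] w 0.0002 rot err deg [-0.02 -0.11  0.01]
0 -28.0 -35.0
10 -34.9 -38.2
20 -42.9 -40.4
30 -51.7 -41.4
40 -61.1 -40.8
50 -70.9 -38.2
60 -80.6 -33.6
70 -89.5 -26.7
80 -97.2 -17.8
90 -103.0 -7.0
```

View pics/w11.png

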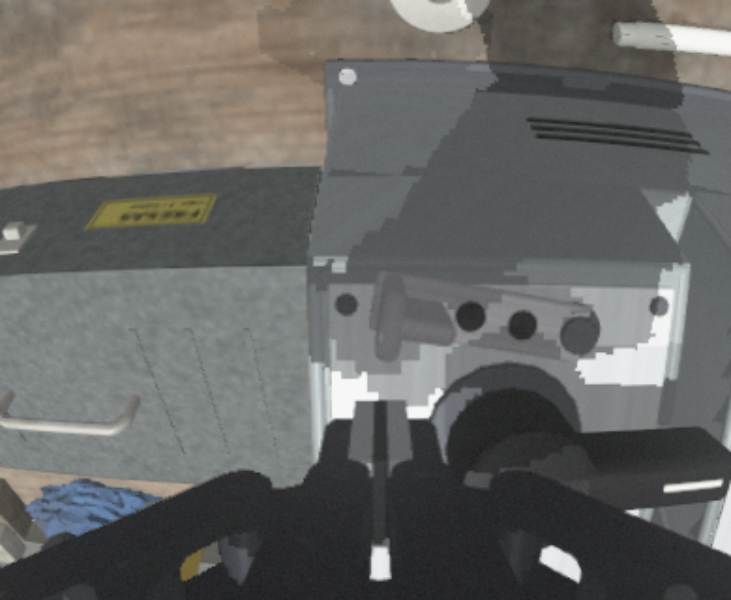

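Emit:
send_rows([
  [[0.2, 0, 0, 0, 0, 0], [0.16, -0.02, 0, 0, 0, 0], [0.18, -0.02, 0, 0, 0, 0], [0.18, 0, 0, 0, 0, 0], [0.2, 0.05, 0, 0, 0, 0], [0, 0, 0, 0, 0, 0]],
])

```text
clock: 13.4
eef_pos: [0.4672, 0.2286, 0.1918]
tool_rot: [-0.001, 0.971, -0.0, 0.241]
ft_force: [-0.3, 0.2, -1.6]
grip_width: -0.0
```

Run:
```python
from h import *
show()
c=camera('wrist');cv2.imwrite('pics/w12.png',cv2.resize(c['color'][20:340,110:500,::-1],(731,600)))
```

```text
tog u -71.9 y -189.4 n 27.2  iso u -71.9 y -39.4 n 27.2  t 13.4 p [0.4672 0.2286 0.1918] f [-0.3  0.2 -1.6] w -0.0 rot err deg [-0.02 -0.14  0.07]
```

View pics/w12.png

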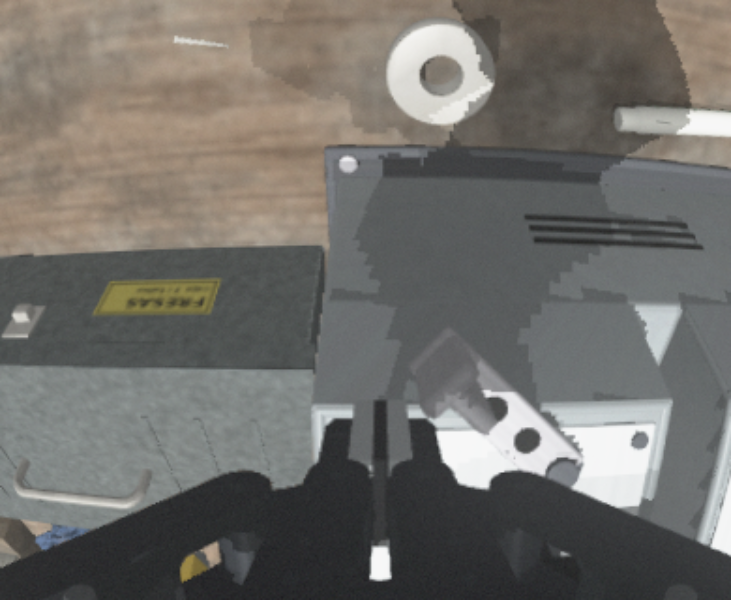

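The hasp is at about 45–50 degrees, with the tab (445,370) being pushed by the finger. Continuing the arc.

Emit:
send_rows([
  [[0.18, 0.11, 0, 0, 0, 0], [0.18, 0.14, 0, 0, 0, 0], [0.15, 0.18, 0, 0, 0, 0], [0.12, 0.2, 0, 0, 0, 0], [0, 0, 0, 0, 0, 0]],
])

```text
clock: 14.08
eef_pos: [0.4398, 0.2614, 0.1773]
tool_rot: [-0.001, 0.971, 0.0, 0.241]
ft_force: [-0.2, -0.4, -0.0]
grip_width: -0.0003
```

Run:
```python
from h import *
show()
c=camera('wrist');cv2.imwrite('pics/w13.png',cv2.resize(c['color'][20:340,110:500,::-1],(731,600)))
```

```text
tog u -102.9 y -156.6 n 27.3  iso u -102.9 y -6.6 n 27.3  t 14.075 p [0.4398 0.2614 0.1773] f [-0.2 -0.4 -0. ] w -0.0003 rot err deg [ 0.07 -0.12  0.12]
```

View pics/w13.png

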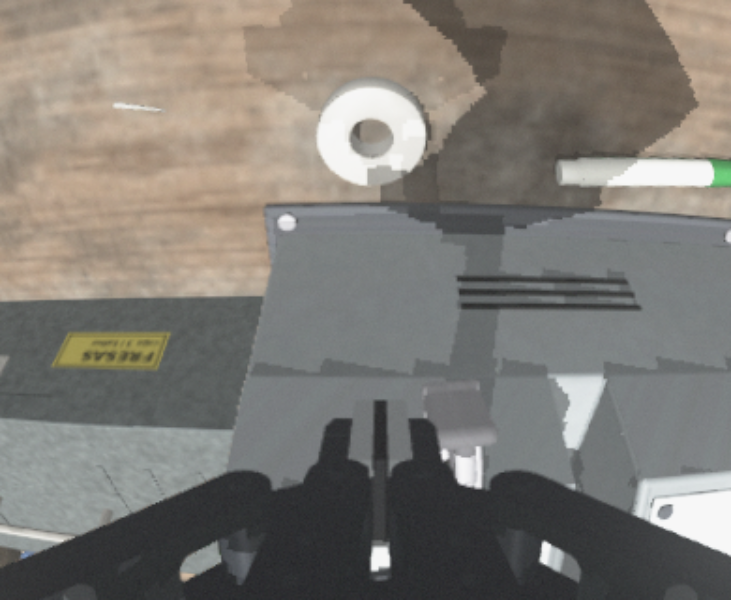

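Emit:
send_rows([
  [[0, 0.1, 0, 0, 0, 0], [0, 0.06, 0, 0, 0, 0], [0, 0, 0, 0, 0, 0]],
])

```text
clock: 14.5
eef_pos: [0.4403, 0.2676, 0.1774]
tool_rot: [0.0, 0.971, -0.001, 0.241]
ft_force: [-2.1, -2.7, -0.2]
grip_width: -0.0001
```

Run:
```python
from h import *
show()
```

```text
tog u -102.5 y -150.4 n 27.1  iso u -102.5 y -0.4 n 27.1  t 14.5 p [0.4403 0.2676 0.1774] f [-2.1 -2.7 -0.2] w -0.0001 rot err deg [-0.08 -0.11  0.02]
```

Emit:
send_rows([
  [[0, 0.06, 0, 0, 0, 0], [0, 0.04, 0, 0, 0, 0], [0, 0, 0, 0, 0, 0]],
])

```text
clock: 14.88
eef_pos: [0.4402, 0.2684, 0.177]
tool_rot: [0.001, 0.97, -0.005, 0.241]
ft_force: [-3.4, -13.9, 5.5]
grip_width: -0.0001
```

Run:
```python
from h import *
show()
```

```text
tog u -102.7 y -149.6 n 26.8  iso u -102.7 y 0.4 n 26.8  t 14.875 p [0.4402 0.2684 0.177 ] f [ -3.4 -13.9   5.5] w -0.0001 rot err deg [-0.6  -0.05 -0.01]
```

The stop has been reached: 14 N and no further motion. I'll back off to the right and retract along the normal.

Emit:
send_rows([
  [[0, -0.25, 0, 0, 0, 0], [0, -0.1, 0, 0, 0, 0], [0, 0, -0.8, 0, 0, 0], [0, 0, -0.8, 0, 0, 0], [0.4, 0, -0.8, 0, 0, 0], [0.6, 0, -0.4, 0, 0, 0], [0, 0, 0, 0, 0, 0]],
])

```text
clock: 15.75
eef_pos: [0.33, 0.257, 0.2797]
tool_rot: [-0.001, 0.97, 0.002, 0.242]
ft_force: [-0.1, 0.7, 0.5]
grip_width: -0.0004
```

Run:
```python
from h import *
show()
for n in('wrist','top','scene'):
    c=camera(n)['color'][:,:,::-1]
    if n=='top': c=cv2.resize(c[100:250,110:300],(760,600))
    if n=='scene': c=cv2.resize(c[85:220,200:350],(660,594))
    cv2.imwrite(f'pics/{n}14.png',c)
```

```text
tog u -151.8 y -161.0 n 169.2  iso u -151.8 y -11.0 n 169.2  t 15.75 p [0.33   0.257  0.2797] f [-0.1  0.7  0.5] w -0.0004 rot err deg [0.28 0.07 0.06]
```

View pics/wrist14.png

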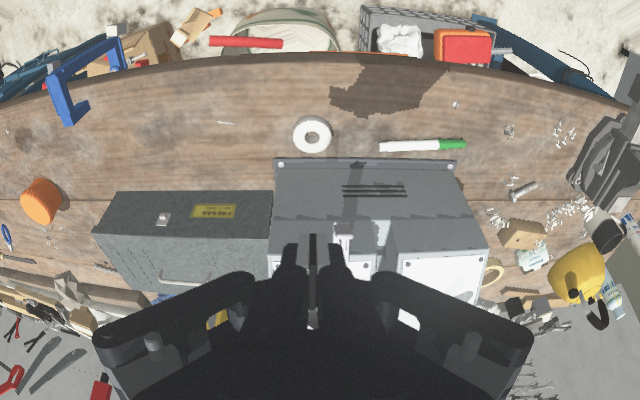

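View pics/top14.png

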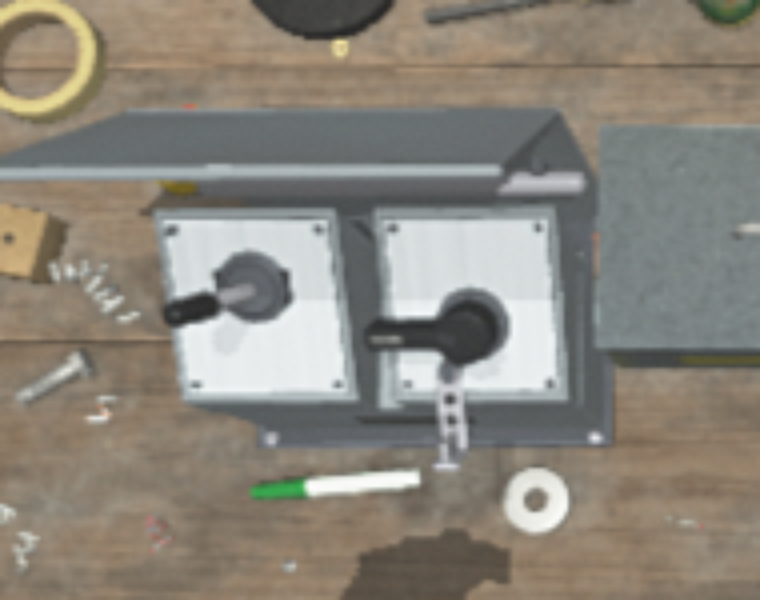

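View pics/scene14.png

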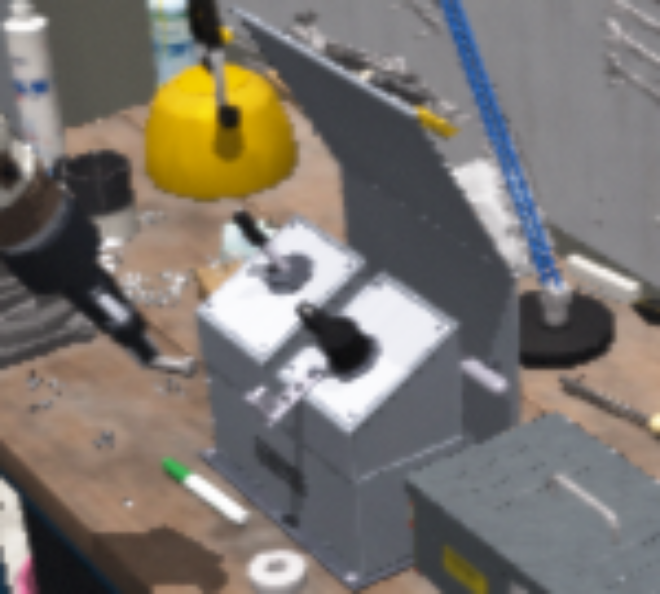

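The toggle leans left (190,305 in the top view), the handle points left (390,335), and the hasp hangs over the lower edge (450,430). The marker and bearing are where they were, and the arm is clear of everything.

Run:
```python
from h import *
show();print(job_done())
```

```text
tog u -151.0 y -161.6 n 167.5  iso u -151.0 y -11.6 n 167.5  t 15.9 p [0.3315 0.2564 0.2786] f [0.3 0.6 0.2] w -0.0002 rot err deg [ 0.09  0.03 -0.05]
the job is handed in; nothing more can be done
None
```

The bench supply is locked off, in the order asked, and I handed the job in at about 16 s. `job_done` gives no verdict, so this rests on my own checks.

- **Toggle:** the first push with closed fingers failed. The wider finger blocks behind the pads rode on the lever's end (forces up to about 50 N at the wrist, on the fingers), and the lever slipped under and sprang back to the right. I then put half-open jaws over it and pushed with the inside of the right pad, and it snapped over to the left.
- **Isolator handle:** pushed round with the closed fingertips until it met its stop, with about 10 N of resistance and no further motion.
- **Hasp:** swung clockwise to its stop, with about 14 N of resistance and no further motion.

The last pictures show the toggle left, the handle left and the hasp out over the lower edge. The marker and bearing look unmoved and the pot was never approached. The arm is clear, with force near zero. I judged the joint angles from pictures and stop contact, since they cannot be read directly.

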